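# Tip the walnuts into the bowl under the low shelf

### The job

Pick up the small pan by its handle and tip all three walnuts out of it into the bowl that stands under the low shelf, without knocking against the shelf. Leave the bowl and the other things where they stand, then stand the empty pan back upright on the round cork mat, its base wholly on the mat, and let go.

Things in the scene. Friction and masses are not known exactly. Their poses are not given: they have to be found in the camera images.
- pan: Small flared steel pan, 0.16 kg, upright on the cork mat, walnuts in it. Origin: centre of its underside; z up through the mouth; handle along -x, roughly towards the robot. Base 56 mm across, rim 108 mm across at z = 34, inner floor at z = 4, wall 3 mm, side leaning outward 37 degrees from vertical: walnuts start to roll out at about 55 degrees of tilt and need about 75 to be all out.
- mat: Round cork mat, fixed to the worktop, 100 mm across, 6 mm thick. Origin: centre of its underside, on the worktop.
- bowl: White round bowl, loose, 0.35 kg, rim 124 mm across, 55 mm high. Origin: centre of its underside, z up. It stands on the worktop under the low shelf.
- rack: Low shelf, fixed: a slatted wooden board 300 mm wide (y), 150 mm deep (x), on a dark steel frame. Origin: on the worktop under the middle of the board; -x faces the robot (board's front edge at x = -75). Clear height under it 190 mm; upper face at 212 mm; jars and a tin up to 106 mm tall are fixed on its rear half.
- walnut0: Walnut, round, 29 mm in diameter, 12 g; origin at its centre. Starts in the pan, resting on its floor.
- walnut1: Walnut like walnut0, in the pan.
- walnut2: Walnut like walnut0, in the pan.
- garlic: Garlic bulb, 60 mm wide, 58 mm high, a bystander on the worktop to the right of the mat. Origin: centre of its underside.
- lemon: Lemon, 78 x 55 x 56 mm, a bystander on the worktop left of the shelf. Origin: centre of its underside. A tall fridge stands close to the left of it (from about y = 0.36 m on), so the arm has little room on that side.
- mug: Small white mug, 62 x 92 x 51 mm with its handle, a bystander on the worktop beside the bowl under the shelf (to its left or its right). Origin: centre of its underside.
- pan_grip (a point): A point on the axis of the pan's handle, at x = -150, y = 0, z = 55 mm in the pan's frame; axes as the pan's. The black grip is a straight level round bar, 16 mm in diameter, from x = -95 to x = -200 mm in the pan's frame; a thin steel neck joins it to the rim.
- rack_front (a point): Middle of the lower front edge of the shelf's board (rack frame x = -75, z = 190 mm). Front and both sides below the board are open; the only uprights are two posts 16 mm wide at the back (x = 65 to 75, y = +-140 mm in the rack's frame) with a cross bar 102 to 118 mm up; flat feet 8 mm high run along x below both ends.
There are look-alikes about, which are no part of the job. Several things have the shape of the bowl; the one meant has the colours described above.

How it is judged:
On the way, in this order (a step that is already met when the one before it is completed fails the run):
1. the pan is off its mat, close over the bowl and below the shelf's board, tipped by more than 0.5 rad (horizontal distance between pan and bowl below 0.13 m and angle between pan's own z axis and vertical above 0.5 rad and height (world z) of pan between 0.04 and 0.19 m), for 0.05 s.
2. all three walnuts are in the bowl (horizontal distance between each of walnut0, walnut1, walnut2 and bowl below 0.055 m and z of each of walnut0, walnut1, walnut2 in the frame of bowl below 0.055 m), for 0.2 s.
At the end, for the whole second after the job is handed in: All three walnuts lie in the bowl (centres within 55 mm of its axis and below its rim), the bowl is upright, and the pan stands at rest upright (within 0.08 rad) on the cork mat, its base wholly on it (centres within 24 mm) (all of step 2 and horizontal distance between pan and mat below 0.024 m and z of pan in the frame of mat below 0.01 m and angle between pan's own z axis and vertical below 0.08 rad and linear speed of pan below 0.02 m/s and angle between bowl's own z axis and vertical below 0.1 rad); the robot touches nothing.
It fails at once if the pan or the robot knocks against the shelf with more than 6 N (contact force between any of pan, the arm, the fingers and rack above 6 N).
It fails at once if the bowl is shifted by more than 25 mm (distance of bowl from where it was at the start of the episode above 0.025 m).
It fails at once if the garlic, lemon or mug is moved by more than 30 mm (distance of any of garlic, lemon, mug from where it was at the start of the episode above 0.03 m).
It also fails if it takes over 61 s, if anything falls off the work surface, if the arm or the gripper's body presses on something with over 40 N, if the wrist force passes 120 N, or if a joint passes its speed limit or range.

### The arm

A 6-joint arm with a two-finger parallel gripper is mounted at the origin on a cart in front of the work surface, level with it; the furniture and walls round the work are solid. World frame = base frame: x ahead of the robot, y to its left, z up, the work surface at z = 0. Lengths are in m, angles in rad, forces in N, time in s.
With the tool pointing down it reaches from about 0.275 to 0.875 m from the base axis. Payload 12.5 kg.
Tool frame: the origin (TCP) lies midway between the tips of the shut fingers; the grasp point (between the pads) lies 19 mm behind it; z points along the fingers, y is the line along which they close (so a half turn about z gives the same grasp; the last joint's range is limited). The gripper opens to 85 mm and grips with 20 to 120 N. Pads are 22 mm wide; open, the fingers measure 114 mm over their backs; the gripper's body (76 mm by 85 mm) begins 54 mm behind the grasp point. The pads swing forward as they close: fully open they stand 13 mm farther back than shut.
Start: joints at [1.204, 0.351, 1.652, -0, 1.139, -0.085], TCP at [0.153, 0.528, 0.231] pointing down, gripper open.
Joint ranges: [-2.75, 2.75], [-0.79, 2.1], [0.01, 2.65], [-1.57, 4.71], [0.07, 3.14], [-2.87, 2.87]. Speed limits (rad/s): [2.22, 2.22, 2.79, 3.14, 3.14, 3.14].

### API

Orientations are given as [roll, pitch, yaw] about the fixed x, y, z axes, in that order (R = Rz(yaw) Ry(pitch) Rx(roll)).
In Python, from cell import r, imaging, order gives the robot as it stands.
- The arm moves only by the shell command python3 -m pendant 'ROWS' [FORCE]. ROWS is JSON, one flat list of numbers, 7 for each row, row after row: the shift along the tool's x, y, z in mm, then the turn, a rotation vector about the tool's x, y, z in rad, then the opening, from -1 (shut) to 1 (fully open). A call has 1 to 12 rows; each row is the pose to reach, as a shift and turn from the pose commanded when the call began, along the tool's axes at that moment; what a row does not reach only later rows make up. A row lasts 1/8 s, in which the tool goes at most 62.5 mm and 10.7 degrees, less where a joint would pass 70% of its speed; a pose out of reach is approached as far as the arm can. A call with a gripper value outside its range is refused whole. The fingers move at their own pace and stop on an object; FORCE is the grip in N (left out, the last holds). Time passes only in rows, so rows that repeat a pose let the fingers close. It gives the time, the measured TCP pose, the force, the opening and the grip force at its end, in the units of the state.
- r.sense(): the state, without advancing time (a new reading comes with each control period).
- imaging.snapshot(name): name is "scene" or "top" or "wrist"; returns a dict with "frame" (480x640x3 uint8, red, green, blue), "z_map" (480x640 float32, m along the optical axis (not along the pixel's ray), 0 where there is no reading), "fx", "fy", "cx", "cy" (pixels), "distortion" ([k1, k2, p1, p2, k3] as OpenCV has them; the pictures are not rectified), "R" (3x3) and "t" (3): a world point X has camera coordinates R X + t. Camera axes: x right, y down, z forward; pixel columns grow to the right and rows downward; lengths in m; the calibration is good to about 2 mm. A picture is of the moment at which its call begins.
- order.hand_in(): hands the job in; it is judged then, once.
The state is a dict: "t": time; "q": joint angles; "dq": joint speeds; "joint_torque": joint torques, N m; "position": TCP position; "tool_rot": TCP orientation; "force": force on the tool from outside, world axes, zero at the start; "ft_torque": the same for the moment, N m; "finger_gap": opening from 0.0 (shut) to 1.0 (fully open); "finger_force": force on a finger pad.
Only numpy, scipy, OpenCV 4.12 (cv2) and the standard library are available. Lean on these libraries where they do the work, as an engineer would, in place of code of your own. Each camera call takes 0.05 s, during which the arm holds its last target. There are 200 camera calls.

## Working session

There is one attempt and no reset: what is moved stays moved. The work goes in short steps, Python scripts to look and compute and a shell command to move; the robot and the scene stay as the last step left them, time stands still between calls to the robot, and variables do not carry over. Pictures are saved under pics/ and viewed, at most 10 in all, crops included, and the job is handed in when it is done.

```bash
ls; mkdir -p pics
python3 - <<'E'
from cell import r, imaging, order
import cv2,pickle
print(r.sense())
for n in("scene","top"):
    s=imaging.snapshot(n); pickle.dump(s,open(n+".pkl","wb")); cv2.imwrite(f"pics/{n}0.png",s["frame"][:,:,::-1])
    print(n,s["fx"],s["distortion"],(-s["R"].T@s["t"]).round(3),s["R"].round(3).tolist())
E
```

```text
pics
{'t': 0.0, 'q': array([ 1.20437984e+00,  3.51202453e-01,  1.65241904e+00, -2.87841017e-05,
        1.13909703e+00, -8.45742831e-02]), 'dq': array([-1.02527044e-03,  6.39657916e-04,  3.65920489e-04,  9.88277414e-05,
        2.14090715e-03, -2.64014302e-04]), 'joint_torque': array([-1.80783005e-03, -5.06096578e+01, -2.91399050e+01, -1.88488293e-04,
        4.54655077e-03,  7.64327098e-06]), 'position': array([0.15282   , 0.5280022 , 0.23077884]), 'tool_rot': array([-3.14046860e+00, -6.90701635e-05,  2.85976247e+00]), 'force': array([0.38594129, 0.18333402, 0.77134507]), 'ft_torque': array([-0.03906883, -0.00084221,  0.05890881]), 'finger_force': 0.0, 'finger_gap': 1.0008884478156104}
scene 598.0515065507827 [-0.0045731  0.         0.         0.         0.       ] [-0.132 -1.308  1.041] [[0.879, -0.476, 0.011], [-0.252, -0.486, -0.837], [0.404, 0.733, -0.548]]
top 559.4746524587626 [-0.09327605  0.          0.          0.          0.        ] [ 0.08  -0.139  1.505] [[0.087, -0.996, 0.0], [-0.948, -0.083, -0.307], [0.306, 0.027, -0.952]]
```

View pics/scene0.png

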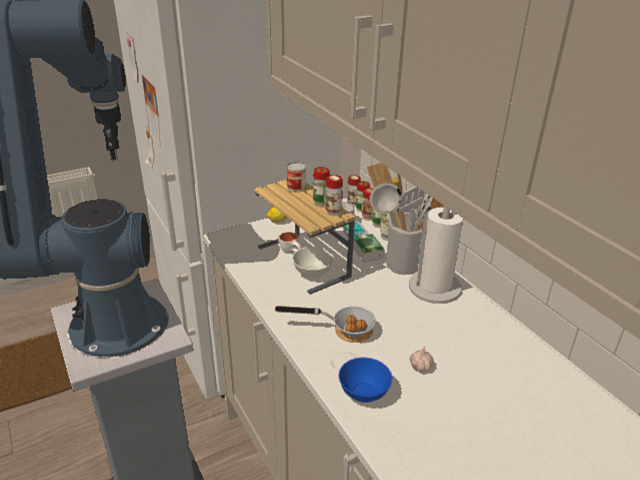

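View pics/top0.png

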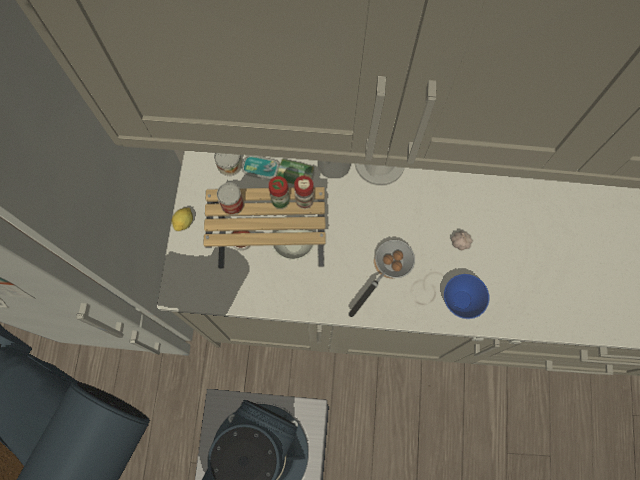

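The scene view shows the white bowl at (311,262) under the shelf, the mug with red contents at (288,240), the lemon at (277,213), the pan at (354,322), the garlic at (421,359) and a blue look-alike bowl at (365,381). The top view shows the pan at (394,257) with its handle running to (353,312), the white bowl at (294,243) half under the board, and the blue bowl at (466,296). The white bowl under the shelf fits the description and the blue one does not, so I'll confirm it with an enlarged crop while measuring.

```bash
cat > h.py <<'E'
import numpy as np,cv2,pickle
def load(n): return pickle.load(open(n+".pkl","rb"))
def K(s): return np.array([[s["fx"],0,s["cx"]],[0,s["fy"],s["cy"]],[0,0,1.]])
def rays(s,uv):
    p=cv2.undistortPoints(np.asarray(uv,float).reshape(-1,1,2),K(s),np.array(s["distortion"]))[:,0]
    return np.c_[p,np.ones(len(p))]
def cloud(s):
    v,u=np.mgrid[:480,:640]; d=rays(s,np.c_[u.ravel(),v.ravel()])*s["z_map"].reshape(-1,1)
    return ((d-s["t"])@s["R"]).reshape(480,640,3)
def onplane(s,uv,z):
    d=rays(s,uv)@s["R"]; c=-s["R"].T@s["t"]; return c+d*((z-c[2])/d[:,2])[:,None]
def circ(p):
    A=np.c_[2*p[:,:2],np.ones(len(p))]; x=np.linalg.lstsq(A,(p[:,:2]**2).sum(1),rcond=None)[0]
    return x[:2],np.sqrt(x[2]+x[:2]@x[:2])
E
python3 - <<'E'
from h import *
T=load("top");S=load("scene");ct=cloud(T);cs=cloud(S)
def reg(c,u0,u1,v0,v1): 
    m=np.zeros((480,640),bool);m[v0:v1,u0:u1]=1;return m
hs=lambda s:cv2.cvtColor(s["frame"],cv2.COLOR_RGB2HSV)
# handle (top): dark
m=reg(ct,340,385,265,320)&(hs(T)[...,2]<70)
p=ct[m];print("handle n",m.sum(),"z",np.percentile(p[:,2],[5,50,95]).round(3))
uv=np.argwhere(m)[:,::-1]; p=onplane(T,uv,.061)
c=p.mean(0);_,_,V=np.linalg.svd(p-c);t=(p-c)@V[0];print("handle c",c.round(4),"dir",V[0].round(3),"ext",np.percentile(t,[1,99]).round(3))
# pan rim
for n,s,cl,b in(("top",T,ct,(370,418,232,282)),("scene",S,cs,(325,380,300,345))):
    m=reg(cl,*b)&(cl[...,2]>.034)&(cl[...,2]<.048)&(hs(s)[...,1]<60)&(hs(s)[...,2]>70);print(n,"panrim",m.sum(),*circ(cl[m]))
# bowl
for n,s,cl,b in(("scene",S,cs,(286,335,245,282)),("top",T,ct,(270,318,246,262))):
    m=reg(cl,*b)&(cl[...,2]>.049)&(cl[...,2]<.060)&(hs(s)[...,1]<70);print(n,"bowl",m.sum(),*circ(cl[m]),cl[m].min(0).round(3),cl[m].max(0).round(3))
# board
h=hs(T);m=reg(ct,195,335,180,252)&(abs(ct[...,2]-.212)<.01);print("board",m.sum(),cv2.minAreaRect(ct[m][:,:2].astype(np.float32)))
h=hs(T);m=reg(ct,195,335,225,252)&(abs(ct[...,2]-.212)<.01);p=ct[m];print(p[p[:,1].argmin()],p[p[:,1].argmax()],p[p[:,0].argmin()])
# mug, lemon,garlic
for n,s,cl,b in(("mug",S,cs,(272,302,228,252)),("lemon",T,ct,(168,196,204,232)),("garlic",T,ct,(448,475,226,252)),("blue",T,ct,(440,492,272,320))):
    m=reg(cl,*b)&(cl[...,2]>.015)&(cl[...,2]<.08);p=cl[m];print(n,m.sum(),p.min(0).round(3),p.max(0).round(3))
f=S["frame"][195:345,225:425,::-1];cv2.imwrite("pics/crop1.png",cv2.resize(f,(800,600),interpolation=cv2.INTER_CUBIC))
E
```

```text
handle n 204 z [0.062 0.069 0.073]
handle c [ 0.4112 -0.2296  0.061 ] dir [-0.839  0.544 -0.   ] ext [-0.062  0.053]
top panrim 360 [ 0.53793048 -0.31191677] 0.05039303389467146
scene panrim 293 [ 0.53714969 -0.31639326] 0.0516120177405331
scene bowl 211 [ 0.56796614 -0.03389635] 0.05905683799938702 [ 0.507 -0.099  0.049] [0.632 0.03  0.059]
top bowl 68 [ 0.56470713 -0.03029415] 0.05570773863280064 [ 0.507 -0.085  0.049] [0.55  0.021 0.059]
board 4736 ((0.567886471748352, 0.03535756468772888), (0.1534682810306549, 0.29912567138671875), 6.123709201812744)
[ 0.51092571 -0.11895627  0.21293596] [0.53014587 0.1804654  0.21004265] [0.47789791 0.17212018 0.21220071]
mug 372 [0.528 0.015 0.015] [0.633 0.185 0.061]
lemon 383 [0.571 0.263 0.018] [0.643 0.32  0.066]
garlic 301 [ 0.586 -0.527  0.018] [ 0.644 -0.472  0.058]
blue 1074 [ 0.384 -0.569  0.015] [ 0.508 -0.447  0.062]
```

View pics/crop1.png

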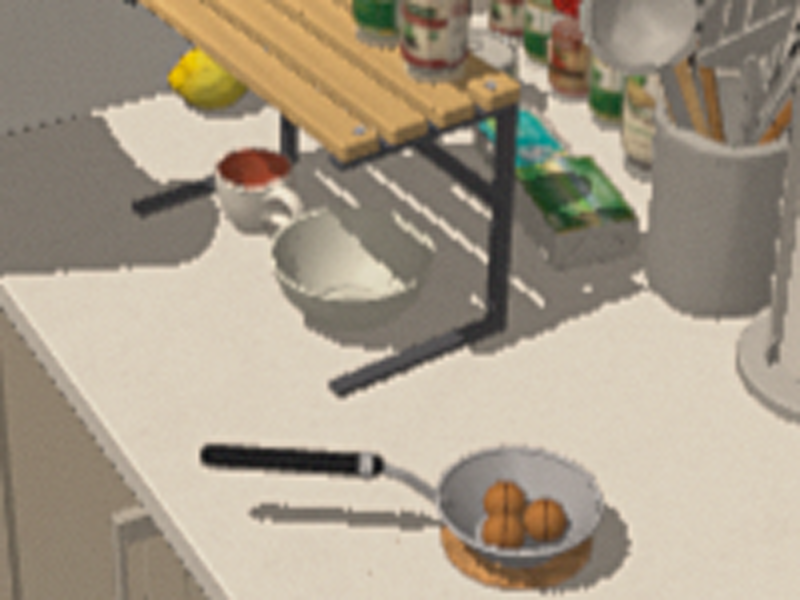

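The crop confirms it: the white bowl (crop 350,265) stands under the board, with the mug to its left (crop 255,190), and three walnuts sit in the pan (crop 525,520).

Plan: grip the handle from above with tool x along pan x, bring the pan in from the front right, and roll it about its handle axis. I'll start with half of the transfer, well clear of the shelf, and log joint data to model the arm.

```bash
cat > log.py <<'E'
from cell import r
import json
s=r.sense(); open("log.jsonl","a").write(json.dumps({k:(v.tolist() if hasattr(v,"tolist") else v) for k,v in s.items()})+"\n")
print("q",s["q"].round(3),"p",s["position"].round(4),"rpy",s["tool_rot"].round(3),"F",s["force"].round(1),"gap",round(s["finger_gap"],3),"ff",round(s["finger_force"],1),"t",round(s["t"],2))
E
python3 log.py
python3 -m pendant '[-25,-27,0,0,0,0.165,1,-50,-54,0,0,0,0.33,1,-75,-81,0,0,0,0.495,1,-100,-108,0,0,0,0.66,1,-125,-135,0,0,0,0.825,1,-150,-162,0,0,0,0.99,1,-175,-189,0,0,0,1.155,1,-200,-216,0,0,0,1.32,1,-225,-243,0,0,0,1.485,1,-250,-270,0,0,0,1.65,1,-270,-295,0,0,0,1.8,1,-270,-295,0,0,0,1.8,1]'
python3 log.py
```

```text
q [ 1.204  0.351  1.652  0.     1.139 -0.085] p [0.1528 0.5281 0.2308] rpy [-3.141 -0.     2.86 ] F [-0.1 -0.4  0.3] gap 1.001 ff 0.0 t 0.1
t: 1.6
position: [0.3306, 0.1686, 0.2312]
tool_rot: [-3.142, 0.0, 1.056]
force: [0.1, 0.5, -0.3]
finger_gap: 0.995
finger_force: 0.0
q [ 0.346  0.013  2.069 -0.     1.059  0.861] p [0.3306 0.1686 0.2312] rpy [-3.142  0.     1.056] F [ 0.1  0.5 -0.3] gap 0.995 ff 0.0 t 1.6
```

```bash
python3 -m pendant '[-28,22,0,0,0,0.16,1,-56,44,0,0,0,0.32,1,-84,66,0,0,0,0.48,1,-112,88,0,0,0,0.64,1,-140,110,5,0,0,0.80,1,-168,132,10,0,0,0.96,1,-196,154,15,0,0,1.12,1,-224,176,20,0,0,1.28,1,-252,198,25,0,0,1.44,1,-280,220,31,0,0,1.60,1,-300,238,31,0,0,1.64,1,-300,238,31,0,0,1.64,1]'
python3 log.py
python3 -m pendant '[0,0,0,0,0.15,0,1,0,0,0,0,0.3,0,1,0,0,0,0,0.4,0,1,0,0,0,0,0.4,0,1]'
python3 log.py
python3 -m pendant '[0,0,0,0.15,0,0,1,0,0,0,0.3,0,0,1,0,0,0,0.4,0,0,1,0,0,0,0.4,0,0,1]'
python3 log.py
python3 -m pendant '[0,0,0,-0.15,0,0,1,0,0,0,-0.3,0,0,1,0,0,0,-0.4,0,0,1,0,0,0,-0.4,0,0,1]'
python3 log.py
python3 - <<'E'
import json,numpy as np
from scipy.optimize import least_squares
from scipy.spatial.transform import Rotation as R
D=[json.loads(l) for l in open("log.jsonl")]
Z=lambda a:R.from_euler('z',a);Y=lambda a:R.from_euler('y',a)
def fk(q,p):
    a1,d1,L2,a3,L3,d6,off,off2,rz=p
    A=Z(q[0]);B=A*Y(q[1]);C=B*Y(q[2]);E=C*Z(q[3])*Y(q[4]);F=E*Z(q[5])*Z(rz)
    P=A.apply([a1,off,d1])+B.apply([0,0,L2])+C.apply([a3,0,L3])+E.apply([off2,0,d6])
    return P,F
def res(p):
    o=[]
    for d in D:
        P,F=fk(d["q"],p);o+=list((P-d["position"])*10)+list((F.inv()*R.from_euler('xyz',d["tool_rot"])).as_rotvec())
    return o
best=min((least_squares(res,[0,.2,.45,0,.45,.25,.046,0,z]) for z in(0,1.57,3.14,-1.57)),key=lambda s:s.cost)
print(best.cost,best.x.round(4)); print(np.abs(best.fun).max())
np.save("fk.npy",best.x)
E
```

```text
t: 3.1
position: [0.3915, -0.2087, 0.2]
tool_rot: [-3.142, 0.0, -0.58]
force: [-0.8, 0.3, -0.2]
finger_gap: 1.002
finger_force: 0.0
q [-0.595  0.198  1.947  0.     0.998  1.556] p [ 0.3915 -0.2087  0.2   ] rpy [-3.142  0.    -0.58 ] F [-0.8  0.3 -0.2] gap 1.002 ff 0.0 t 3.1
t: 3.6
position: [0.3903, -0.2065, 0.1999]
tool_rot: [-3.142, -0.398, -0.578]
force: [0.6, 0.2, 0.0]
finger_gap: 1.0
finger_force: 0.0
q [-0.597  0.033  2.201  0.015  0.509  1.54 ] p [ 0.3903 -0.2065  0.1999] rpy [-3.142 -0.398 -0.578] F [0.6 0.2 0. ] gap 1.0 ff 0.0 t 3.6
t: 4.1
position: [0.392, -0.2086, 0.2009]
tool_rot: [-2.736, -0.401, -0.579]
force: [0.5, -0.2, -0.5]
finger_gap: 1.001
finger_force: 0.0
q [-0.895  0.097  2.192  0.778  0.765  0.621] p [ 0.392  -0.2086  0.2009] rpy [-2.736 -0.401 -0.579] F [ 0.5 -0.2 -0.5] gap 1.001 ff 0.0 t 4.1
t: 4.6
position: [0.3921, -0.2075, 0.2007]
tool_rot: [3.14, -0.399, -0.577]
force: [0.1, -0.1, -0.7]
finger_gap: 0.999
finger_force: 0.0
q [-0.594  0.036  2.196  0.009  0.511  1.547] p [ 0.3921 -0.2075  0.2007] rpy [ 3.14  -0.399 -0.577] F [ 0.1 -0.1 -0.7] gap 0.999 ff 0.0 t 4.6
5.541107435675068e-30 [-0.      0.2587  0.4873  0.0407  0.4378  0.2649  0.0465 -0.      1.5708]
1.3877787807814457e-15
```

```bash
cat > kin.py <<'E'
import numpy as np
from scipy.optimize import least_squares
from scipy.spatial.transform import Rotation as R
p=np.load("fk.npy");lo=np.array([-2.75,-.79,.01,-1.57,.07,-2.87]);hi=np.array([2.75,2.1,2.65,4.71,3.14,2.87])
Z=lambda a:R.from_euler('z',a);Y=lambda a:R.from_euler('y',a);X=lambda a:R.from_euler('x',a)
def fk(q):
    a1,d1,L2,a3,L3,d6,off,off2,rz=p
    A=Z(q[0]);B=A*Y(q[1]);C=B*Y(q[2]);E=C*Z(q[3])*Y(q[4])
    el=A.apply([a1,off,d1])+B.apply([0,0,L2]);w=el+C.apply([a3,0,L3])
    return w+E.apply([off2,0,d6]),E*Z(q[5])*Z(rz),el,w
def ik(P,Rt,q0):
    f=lambda q:np.r_[(fk(q)[0]-P)*10,(fk(q)[1].inv()*Rt).as_rotvec()]
    s=least_squares(f,np.clip(q0,lo+.01,hi-.01),bounds=(lo,hi)); return s.x,np.abs(s.fun).max()
def tool(G,psi,phi,beta,alpha=0,sg=-1):
    """pan yaw psi rolled phi about the handle through G (sg=-1: mouth to pan +y); returns TCP, R"""
    Rt=Z(psi)*X(sg*phi)*X(alpha)*X(np.pi)*Y(beta); return G+Rt.apply([0,0,.019]),Rt
E
python3 - <<'E'
from kin import *
B=np.array([.567,-.033,0]);h=.130
q0=np.array([-.595,.198,1.947,0,.998,1.556]);d=np.pi/180
for sg in(-1,1):
 for psi in(0,20,40,60,75):
  for beta in(0,25,45):
   for alpha in ((0,)if 1 else 0):
    g=np.array([.3997,-.2233,.061]);qg,eg=ik(*tool(g,-33.4*d,0,beta*d,alpha),q0)
    q=qg.copy();bad=0
    u=np.array([np.cos(psi*d),np.sin(psi*d),0]);m=-sg*np.array([-u[1],u[0],0])
    G1=B-.165*u-.005*m+[0,0,h]
    n=12;j=[]
    for i in range(1,n+1):
        f=i/n; q,e=ik(*tool(g+(G1-g)*f+[0,0,.05*(f<1)],(-33.4+(psi+33.4)*f)*d,0,beta*d,alpha),q); bad=max(bad,e)
    qa=q.copy();b2=0;dq=0
    for phi in range(5,86,5):
        qn,e=ik(*tool(G1,psi*d,phi*d,beta*d,alpha,sg),q);dq=max(dq,abs(qn-q).max());q=qn;b2=max(b2,e)
    print(sg,psi,beta,"grasp",round(eg,3),"carry",round(bad,3),"roll",round(b2,3),"dqmax",round(dq,2),"q85",q.round(2),"w",fk(q)[3].round(2),"el",fk(q)[2].round(2))
E
```

```text
-1 0 0 grasp 0.0 carry 0.0 roll 0.002 dqmax 0.15 q85 [ 0.37  0.84  2.01 -1.19  1.59  2.87] w [0.4  0.21 0.15] el [0.32 0.18 0.58]
-1 0 25 grasp 0.029 carry 0.0 roll 0.125 dqmax 0.76 q85 [ 0.41  0.76  2.21 -1.49  1.42  2.87] w [0.32 0.19 0.17] el [0.29 0.18 0.61]
-1 0 45 grasp 0.0 carry 0.0 roll 0.029 dqmax 0.24 q85 [ 0.35  0.9   2.44  4.26  1.61 -2.87] w [0.22 0.13 0.14] el [0.34 0.18 0.56]
-1 20 0 grasp 0.0 carry 0.0 roll 0.094 dqmax 0.21 q85 [ 0.26  0.77  2.2  -1.57  1.42  2.87] w [0.35 0.14 0.17] el [0.32 0.13 0.61]
-1 20 25 grasp 0.029 carry 0.0 roll 0.053 dqmax 1.69 q85 [ 0.12  0.91  2.47  4.03  1.67 -2.87] w [0.23 0.08 0.14] el [0.38 0.09 0.56]
-1 20 45 grasp 0.0 carry 0.0 roll 0.06 dqmax 0.21 q85 [-0.14  1.01  2.57  3.51  1.94 -2.87] w [0.19 0.02 0.14] el [ 0.42 -0.01  0.52]
-1 40 0 grasp 0.0 carry 0.0 roll 0.471 dqmax 0.39 q85 [ 0.14  0.73  2.12 -1.57  1.32  2.76] w [0.4  0.1  0.19] el [0.31 0.09 0.62]
-1 40 25 grasp 0.029 carry 0.0 roll 0.168 dqmax 0.47 q85 [-0.28  0.95  2.5   3.38  1.83 -2.87] w [ 0.23 -0.02  0.14] el [ 0.39 -0.07  0.54]
-1 40 45 grasp 0.0 carry 0.0 roll 0.
[... 2249 characters left out ...]
 el [ 0.42 -0.16  0.46]
1 60 25 grasp 0.029 carry 0.0 roll 0.0 dqmax 0.09 q85 [-0.61  1.1   1.23  0.46  2.24  0.29] w [ 0.62 -0.37  0.15] el [ 0.38 -0.21  0.48]
1 60 45 grasp 0.0 carry 0.0 roll 0.0 dqmax 0.1 q85 [-0.72  1.05  1.38  0.7   2.09  0.38] w [ 0.54 -0.41  0.15] el [ 0.35 -0.24  0.5 ]
1 75 0 grasp 0.0 carry 0.0 roll 0.0 dqmax 0.11 q85 [-0.38  1.21  0.95 -0.19  2.45 -0.16] w [ 0.76 -0.25  0.15] el [ 0.44 -0.13  0.43]
1 75 25 grasp 0.029 carry 0.0 roll 0.0 dqmax 0.09 q85 [-0.52  1.2   0.99  0.28  2.42  0.19] w [ 0.71 -0.35  0.15] el [ 0.42 -0.18  0.44]
1 75 45 grasp 0.0 carry 0.0 roll 0.0 dqmax 0.09 q85 [-0.62  1.15  1.11  0.58  2.29  0.38] w [ 0.64 -0.4   0.15] el [ 0.39 -0.22  0.46]
```

The arm model fits exactly. IK favours rolling the mouth to the right with pan yaw about 20° and the tool tilted 0.4 rad. Next I descend astride the handle and check before closing.

```bash
python3 -m pendant '[-21,4,35,0,0,0,1,-42,8,70,0,0,0,1,-42,8,100,0,0,0,1,-42,8,130,0,0,0,1,-42,8,153,0,0,0,1,-42,8,153,0,0,0,1]'
python3 log.py
python3 - <<'E'
from h import *
from cell import imaging
s=imaging.snapshot("wrist"); pickle.dump(s,open("wrist.pkl","wb")); a=s["frame"][:,:,::-1]
b=imaging.snapshot("scene")["frame"][195:345,225:425,::-1]
cv2.imwrite("pics/w1.png",np.hstack([cv2.resize(a,(400,300)),cv2.resize(b,(400,300))]))
E
```

```text
t: 5.35
position: [0.4063, -0.2273, 0.0465]
tool_rot: [-3.139, -0.39, -0.579]
force: [0.2, -0.6, -0.3]
finger_gap: 1.0
finger_force: 0.0
q [-0.62   0.431  2.249  0.241  0.075  1.292] p [ 0.4063 -0.2273  0.0465] rpy [-3.139 -0.39  -0.579] F [ 0.2 -0.6 -0.3] gap 1.0 ff 0.0 t 5.35
```

View pics/w1.png

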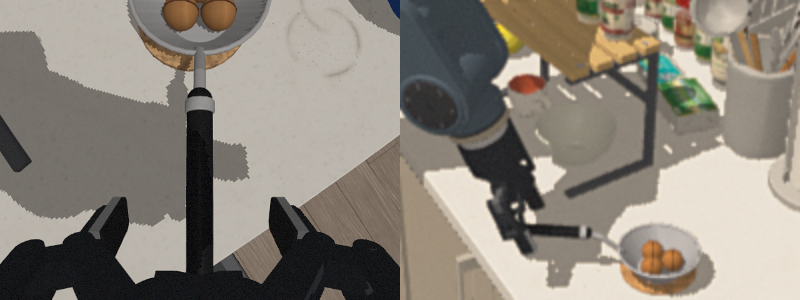

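The left half (wrist view) shows the handle centred at x=200 between the open fingers. The right half shows the same from the side, with the walnuts in place. q5 is at its limit (0.07), so I'll reduce the tilt to 0.2 rad before closing.

```bash
python3 -m pendant '[0,0,2,0,-0.1,0,1,0,0,3,0,-0.19,0,1,0,0,3,0,-0.19,0,1]'
python3 log.py
python3 -m pendant '[0,0,0,0,0,0,0,0,0,0,0,0,0,-1,0,0,0,0,0,0,-1,0,0,0,0,0,0,-1,0,0,0,0,0,0,-1,0,0,0,0,0,0,-1,0,0,0,0,0,0,-1]' 100
python3 log.py
python3 - <<'E'
from h import *
from cell import imaging
s=imaging.snapshot("top");pickle.dump(s,open("top1.pkl","wb"))
c=cloud(s);h=cv2.cvtColor(s["frame"],cv2.COLOR_RGB2HSV);m=np.zeros((480,640),bool);m[220:300,360:430]=1
mm=m&(c[...,2]>.034)&(c[...,2]<.048)&(h[...,1]<60)&(h[...,2]>70);print("rim",mm.sum(),*circ(c[mm]))
E
```

```text
t: 5.82
position: [0.4077, -0.2289, 0.0459]
tool_rot: [-3.141, -0.206, -0.579]
force: [-0.8, -0.9, -0.1]
finger_gap: 0.998
finger_force: 0.0
q [-0.616  0.45   2.13   0.024  0.356  1.512] p [ 0.4077 -0.2289  0.0459] rpy [-3.141 -0.206 -0.579] F [-0.8 -0.9 -0.1] gap 0.998 ff 0.0 t 5.83
t: 6.7
position: [0.4064, -0.2282, 0.0447]
tool_rot: [-3.14, -0.203, -0.58]
force: [-2.6, 0.9, 1.3]
finger_gap: 0.152
finger_force: 97.5
q [-0.616  0.452  2.131  0.025  0.356  1.512] p [ 0.4064 -0.2282  0.0447] rpy [-3.14  -0.203 -0.58 ] F [-2.6  0.9  1.3] gap 0.152 ff 97.5 t 6.7
rim 357 [ 0.53774874 -0.31174647] 0.05048117088078275
```

```bash
cat > plan.py <<'E'
from kin import *
import json
D=[json.loads(l) for l in open("log.jsonl")]
S=D[-1]; P=np.array(S["position"]);RT=R.from_euler('xyz',S["tool_rot"])
# pan in tool frame, at grasp
pan0=np.array([.5375,-.3135,.006]);y0=-.578
g=[d for d in D if d["finger_gap"]<.3][0];Pg=np.array(g["position"]);Rg=R.from_euler('xyz',g["tool_rot"])
t_in=Rg.inv().apply(pan0-Pg);r_in=Rg.inv()*Z(y0)
def tcp(handle,psi,phi):   # handle: point on handle axis above pan centre (pan frame 0,0,.055); phi>0: mouth to pan -y
    Rp=Z(psi)*X(phi);o=np.array(handle)-Rp.apply([0,0,.055]);Rt=Rp*r_in.inv();return o-Rt.apply(t_in),Rt
def row(Pt,Rt,P=P,RT=RT): return np.r_[(RT.inv().apply(Pt-P)*1000).round(0),(RT.inv()*Rt).as_rotvec().round(3)]
E
python3 - <<'E'
from plan import *
d=np.pi/180;B=np.array([.567,-.033,0]);psi=20*d;m=np.array([np.sin(psi),-np.cos(psi),0]);H1=B-.012*m+[0,0,.126]
print("t_in",t_in.round(4));H0=pan0+[0,0,.055]
np.set_printoptions(suppress=True,linewidth=150)
q=np.array(S["q"])
print("lift",row(*tcp(H0+[0,0,.065],y0,0)))
for f in np.linspace(0,1,6):
    a=tcp((H0+[0,0,.065])*(1-f)+H1*f,y0+(psi-y0)*f,0);q,e=ik(*a,q);print(f.round(1),row(*a),"q",q.round(2),round(e,4))
a0=a
print("rel to over-bowl")
for phi in range(8,85,4):
    a=tcp(H1,psi,phi*d);q,e=ik(*a,q);print(phi,row(*a,*a0),"q",q.round(2),round(e,4))
E
```

```text
t_in [ 0.1454 -0.0003  0.0694]
lift [ 13.  -0. -64.  -0.   0.   0.]
0.0 [ 13.  -0. -64.  -0.   0.   0.] q [-0.62  0.31  2.1   0.02  0.53  1.52] 0.0
0.2 [-11.    -23.    -69.      0.037  -0.     -0.182] q [-0.59  0.28  2.16  0.08  0.51  1.31] 0.0
0.4 [-31.    -47.    -73.      0.075  -0.     -0.363] q [-0.55  0.25  2.19  0.14  0.51  1.12] 0.0
0.6 [-45.    -72.    -76.      0.112  -0.001  -0.545] q [-0.5   0.24  2.21  0.19  0.52  0.94] 0.0
0.8 [ -55.    -101.     -78.       0.149   -0.001   -0.726] q [-0.44  0.24  2.2   0.23  0.54  0.78] 0.0
1.0 [ -61.    -133.     -79.       0.187   -0.001   -0.908] q [-0.37  0.26  2.18  0.25  0.56  0.64] 0.0
rel to over-bowl
8 [ 0.    -2.    -0.     0.137 -0.     0.028] q [-0.44  0.29  2.14  0.38  0.7   0.51] 0.0
12 [ 0.    -3.    -0.     0.205 -0.     0.042] q [-0.47  0.31  2.12  0.42  0.77  0.46] 0.0
16 [ 0.    -5.    -1.     0.274 -0.     0.056] q [-0.49  0.34  2.09  0.46  0.84  0.42] 0.0
20 [ 0.    -6.    -1.     0.342 -0.001  0.07 ] q [-0.52  0.37  2.07  0.49  0.91  0.39] 0.0
24 [ 0.    -7.    -1.     0.41  -0.001  0.084] q [-0.54  0.39  2.05  0
[... 763 characters left out ...]
0.65  1.46  0.29] 0.0
60 [  2.    -14.     -8.      1.026  -0.002   0.211] q [-0.68  0.7   1.85  0.66  1.51  0.29] 0.0
64 [  2.    -15.     -9.      1.094  -0.002   0.225] q [-0.68  0.73  1.83  0.67  1.57  0.29] 0.0
68 [  2.    -15.    -10.      1.163  -0.002   0.239] q [-0.69  0.77  1.82  0.69  1.62  0.29] 0.0
72 [  2.    -16.    -11.      1.231  -0.002   0.253] q [-0.7   0.8   1.8   0.7   1.67  0.29] 0.0
76 [  2.    -16.    -12.      1.299  -0.002   0.267] q [-0.7   0.84  1.78  0.72  1.73  0.29] 0.0
80 [  3.    -16.    -13.      1.368  -0.002   0.281] q [-0.7   0.87  1.77  0.73  1.78  0.3 ] 0.0
84 [  3.    -16.    -14.      1.436  -0.002   0.295] q [-0.71  0.91  1.76  0.75  1.83  0.3 ] 0.0
```

```bash
python3 -m pendant '[1,0,-5,0,0,0,-1,4,0,-20,0,0,0,-1,8,0,-40,0,0,0,-1,11,0,-55,0,0,0,-1,13,0,-64,0,0,0,-1,13,0,-64,0,0,0,-1]'
python3 log.py
cat > rim.py <<'E'
from h import *
from cell import imaging
s=imaging.snapshot("top");pickle.dump(s,open("top1.pkl","wb"))
c=cloud(s);h=cv2.cvtColor(s["frame"],cv2.COLOR_RGB2HSV);m=np.zeros((480,640),bool);m[210:300,360:440]=1
mm=m&(c[...,2]>.085)&(c[...,2]<.125)&(h[...,1]<60)&(h[...,2]>70);p=c[mm];print("panpts",mm.sum(),p.min(0),p.max(0))
b=p.copy();top=p[p[:,2]>p[:,2].max()-.03];cc,rr=circ(top);out=p[np.hypot(*(p[:,:2]-cc).T)>.045]
A=np.c_[out[:,:2]-cc,np.ones(len(out))];print("circ",cc,rr,"rim plane slope,z",np.linalg.lstsq(A,out[:,2],rcond=None)[0].round(3))
E
python3 rim.py
```

```text
t: 7.5
position: [0.4066, -0.2284, 0.1105]
tool_rot: [-3.14, -0.204, -0.58]
force: [1.0, -0.4, -2.4]
finger_gap: 0.15
finger_force: 97.8
q [-0.617  0.309  2.102  0.017  0.527  1.52 ] p [ 0.4066 -0.2284  0.1105] rpy [-3.14  -0.204 -0.58 ] F [ 1.  -0.4 -2.4] gap 0.15 ff 97.8 t 7.5
panpts 709 [ 0.45954313 -0.36720266  0.08500206] [ 0.5929711  -0.25723531  0.12463956]
circ [ 0.53457418 -0.31005052] 0.05199968073427156 rim plane slope,z [-0.102  0.057  0.101]
```

Run:
```python
from h import *
for n,z0 in(("top",.040),("top1",.105)):
    s=load(n);c=cloud(s);h=cv2.cvtColor(s["frame"],cv2.COLOR_RGB2HSV);m=np.zeros((480,640),bool);m[215:300,365:440]=1
    mm=m&(abs(c[...,2]-z0)<.03)&(h[...,1]<60)&(h[...,2]>60);p=c[mm]
    cc=np.array([.5375,-.3135]);u=np.array([.838,-.545]);v=np.array([.545,.838])
    a=(p[:,:2]-cc)@u;b=(p[:,:2]-cc)@v
    for nm,t,o in(("x+",a,b),("x-",-a,b),("y+",b,a),("y-",-b,a)):
        k=(t>.047)&(t<.058)&(abs(o)<.02)&(p[:,2]>z0-.025);print(n,nm,k.sum(),np.percentile(p[k,2],[50,80]).round(3) if k.sum() else "")
    # handle: dark points heights along the handle
    m2=(h[...,2]<70);m2[:, :340]=0;m2[:,400:]=0;m2[:255]=0;m2[325:]=0
    q=c[m2&(c[...,2]>z0)&(c[...,2]<z0+.06)];a=(q[:,:2]-cc)@u;k=(a<-.095)&(a>-.14)&(abs((q[:,:2]-cc)@v)<.012);print(n,"handle",k.sum(),np.polyfit(a[k],q[k,2],1) if k.sum()>5 else "")
```

```text
top x+ 43 [0.039 0.043]
top x- 28 [0.042 0.045]
top y+ 43 [0.039 0.043]
top y- 27 [0.043 0.045]
top handle 69 [-0.03598436  0.0637769 ]
top1 x+ 47 [0.1   0.103]
top1 x- 32 [0.104 0.107]
top1 y+ 51 [0.101 0.106]
top1 y- 30 [0.102 0.103]
top1 handle 0
```

```bash
python3 -m pendant '[-6,-6,-1,0.009,0,-0.045,-1,-12,-12,-3,0.019,0,-0.091,-1,-18,-17,-4,0.028,0,-0.136,-1,-24,-23,-5,0.037,0,-0.182,-1,-29,-29,-6,0.047,0,-0.227,-1,-34,-35,-7,0.056,0,-0.272,-1,-39,-41,-8,0.065,0,-0.318,-1,-44,-47,-9,0.075,0,-0.363,-1,-48,-53,-10,0.084,0,-0.409,-1,-51,-60,-11,0.094,0,-0.454,-1,-55,-66,-11,0.103,0,-0.5,-1,-58,-72,-12,0.112,0,-0.545,-1]'
python3 log.py
python3 - <<'E'
from plan import *
d=np.pi/180;B=np.array([.567,-.033,0]);psi=20*d;m=np.array([np.sin(psi),-np.cos(psi),0]);H1=B-.012*m+[0,0,.128]
H0=pan0+[0,0,.055+.065];np.set_printoptions(suppress=True,linewidth=150)
for f in np.linspace(.7,1,4):
    a=tcp(H0*(1-f)+H1*f,y0+(psi-y0)*f,0);print(f.round(1),row(*a))
E
```

```text
t: 9.05
position: [0.3959, -0.1351, 0.1095]
tool_rot: [-3.14, -0.202, -0.022]
force: [0.5, 0.6, -1.5]
finger_gap: 0.153
finger_force: 97.7
q [-0.5    0.242  2.207  0.19   0.521  0.936] p [ 0.3959 -0.1351  0.1095] rpy [-3.14  -0.202 -0.022] F [ 0.5  0.6 -1.5] gap 0.153 ff 97.7 t 9.05
0.7 [  3.    -15.     -1.      0.018   0.     -0.089]
0.8 [  7.    -30.     -0.      0.037  -0.     -0.18 ]
0.9 [ 12.    -45.      1.      0.056  -0.     -0.271]
1.0 [ 19.    -60.      2.      0.074  -0.     -0.361]
```

```bash
python3 -m pendant '[1,-7,0,0.009,0,-0.045,-1,3,-15,-1,0.018,0,-0.089,-1,5,-22,-1,0.027,0,-0.135,-1,7,-30,0,0.037,0,-0.18,-1,9,-37,0,0.046,0,-0.225,-1,12,-45,1,0.056,0,-0.271,-1,15,-52,1,0.065,0,-0.316,-1,19,-60,2,0.074,0,-0.361,-1,19,-60,2,0.074,0,-0.361,-1]'
python3 log.py
python3 - <<'E'
from h import *
from cell import imaging
s=imaging.snapshot("scene");pickle.dump(s,open("scene1.pkl","wb"));b=s["frame"][185:305,235:395,::-1]
t=imaging.snapshot("top");pickle.dump(t,open("top2.pkl","wb"));a=t["frame"][170:320,200:400,::-1]
cv2.imwrite("pics/b1.png",np.hstack([cv2.resize(b,(400,300)),cv2.resize(a,(400,300))]))
E
```

```text
t: 10.18
position: [0.417, -0.0757, 0.1121]
tool_rot: [-3.141, -0.204, 0.347]
force: [-0.4, 0.9, -2.7]
finger_gap: 0.148
finger_force: 97.8
q [-0.374  0.252  2.181  0.251  0.568  0.647] p [ 0.417  -0.0757  0.1121] rpy [-3.141 -0.204  0.347] F [-0.4  0.9 -2.7] gap 0.148 ff 97.8 t 10.18
```

View pics/b1.png

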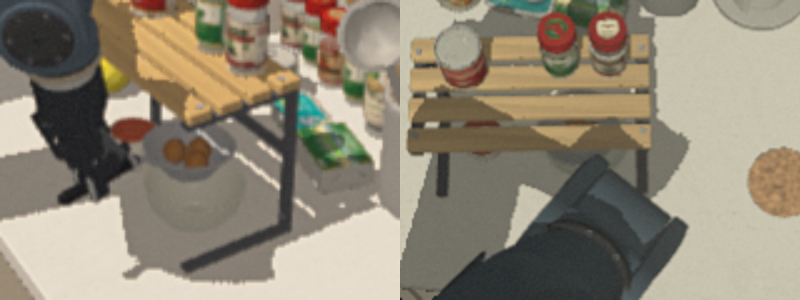

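The left half shows the pan level over the white bowl (crop 190,150) with all three walnuts in it and a visible gap to the board. The right half shows the bare mat at (785,182). I'll start the roll.

```bash
python3 -m pendant '[0,-1,0,0.068,0,0.014,-1,0,-2,0,0.137,0,0.028,-1,0,-3,0,0.205,0,0.042,-1,0,-5,-1,0.274,0,0.056,-1,0,-6,-1,0.342,0,0.07,-1,0,-7,-1,0.41,0,0.084,-1,0,-8,-2,0.479,0,0.098,-1,0,-9,-2,0.547,0,0.112,-1,1,-10,-3,0.615,0,0.126,-1,1,-11,-4,0.684,0,0.141,-1,1,-11,-4,0.718,0,0.148,-1,1,-11,-4,0.718,0,0.148,-1]'
python3 log.py
python3 - <<'E'
from plan import *
from h import *
d=np.pi/180;B=np.array([.567,-.033,0]);psi=20*d;m=np.array([np.sin(psi),-np.cos(psi),0]);H1=B-.012*m+[0,0,.128]
np.set_printoptions(suppress=True,linewidth=150)
for phi in range(46,84,4): print(phi,row(*tcp(H1,psi,phi*d)))
# mat
T=load("top2");h=cv2.cvtColor(T["frame"],cv2.COLOR_RGB2HSV);k=((h[...,1]>70)&(h[...,0]<20)).astype(np.uint8);k[:, :370]=0;k[:225]=0;k[300:]=0;k[:,430:]=0
c=max(cv2.findContours(k,0,2)[0],key=cv2.contourArea)[:,0];p=onplane(T,c,.006);print("mat",circ(p))
from cell import imaging
s=imaging.snapshot("scene");cl=cloud(s);b=s["frame"][185:305,235:395,::-1]
cv2.imwrite("pics/p1.png",cv2.resize(b,(600,450)))
m=np.zeros((480,640),bool);m[225:275,285:340]=1;m&=(cl[...,1]>-.14)&(cl[...,1]<.05)&(cl[...,2]>.06)&(cl[...,2]<.185)&(cl[...,0]>.5);print("pan z",np.percentile(cl[m][:,2],[1,50,99]))
E
```

```text
t: 11.78
position: [0.4132, -0.066, 0.1159]
tool_rot: [-2.398, -0.151, 0.207]
force: [-0.2, 0.6, -2.0]
finger_gap: 0.152
finger_force: 98.1
q [-0.626  0.534  1.942  0.6    1.257  0.312] p [ 0.4132 -0.066   0.1159] rpy [-2.398 -0.151  0.207] F [-0.2  0.6 -2. ] gap 0.152 ff 98.1 t 11.78
46 [-1.    -2.     1.     0.07  -0.004  0.013]
50 [-1.    -3.     1.     0.139 -0.004  0.027]
54 [-1.    -4.     0.     0.207 -0.004  0.041]
58 [-1.    -5.     0.     0.275 -0.005  0.056]
62 [-1.    -6.    -0.     0.344 -0.005  0.07 ]
66 [-0.    -7.    -1.     0.412 -0.005  0.084]
70 [-0.    -8.    -1.     0.48  -0.005  0.098]
74 [-0.    -9.    -2.     0.549 -0.005  0.112]
78 [ -0.    -10.     -2.      0.617  -0.005   0.126]
82 [ -0.    -11.     -3.      0.685  -0.005   0.141]
mat (array([ 0.54120469, -0.30766619]), np.float64(0.04810969197661805))
pan z [0.06609782 0.08078312 0.12056111]
```

View pics/p1.png

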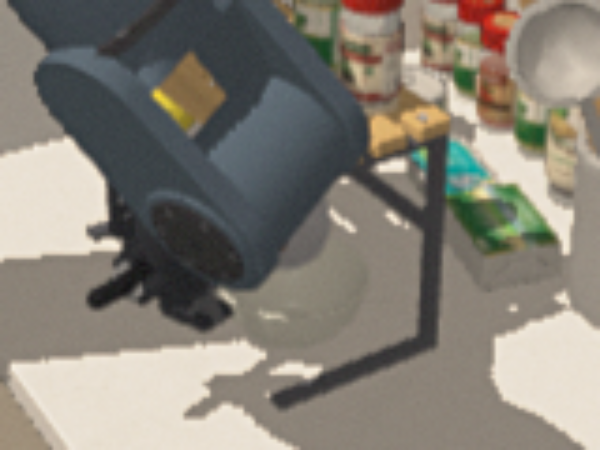

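The blue wrist covers the pan in this view, but it stands about 0.2 m on the camera side of the board corner, so it is clear. I'll finish the roll slowly.

```bash
python3 -m pendant '[-1,-2,1,0.07,0,0.013,-1,-1,-3,1,0.139,0,0.027,-1,-1,-4,0,0.207,0,0.041,-1,-1,-5,0,0.275,0,0.056,-1,-1,-6,0,0.344,0,0.07,-1,-1,-7,-1,0.412,0,0.084,-1,-1,-8,-1,0.48,0,0.098,-1,0,-9,-2,0.549,0,0.112,-1,0,-10,-2,0.617,0,0.126,-1,0,-10,-3,0.65,0,0.134,-1,0,-10,-3,0.65,0,0.134,-1,0,-10,-3,0.65,0,0.134,-1]'
python3 log.py
python3 - <<'E'
from h import *
from cell import imaging
s=imaging.snapshot("scene")["frame"][185:305,235:395,::-1]
t=imaging.snapshot("top")["frame"][170:320,200:400,::-1];w=imaging.snapshot("wrist")["frame"][:,:,::-1]
cv2.imwrite("pics/p2.png",np.hstack([cv2.resize(s,(400,300)),cv2.resize(w,(400,300))]))
E
```

```text
t: 13.32
position: [0.4108, -0.0607, 0.1253]
tool_rot: [-1.743, -0.036, 0.145]
force: [0.1, -0.7, -1.5]
finger_gap: 0.15
finger_force: 98.1
q [-0.705  0.868  1.771  0.733  1.778  0.297] p [ 0.4108 -0.0607  0.1253] rpy [-1.743 -0.036  0.145] F [ 0.1 -0.7 -1.5] gap 0.15 ff 98.1 t 13.32
```

View pics/p2.png

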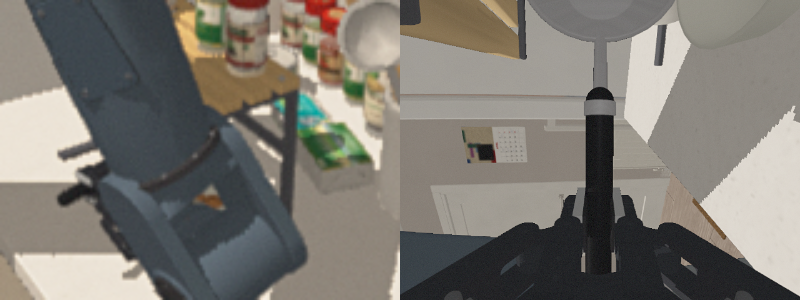

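The left half is mostly blocked by the arm. The right half (wrist view) shows the pan's mouth at (600,20) with no walnuts in the visible part and the bowl beside it at (730,20). I'll roll back upright and then look.

Run:
```python
from plan import *
d=np.pi/180;B=np.array([.567,-.033,0]);psi=20*d;m=np.array([np.sin(psi),-np.cos(psi),0]);H1=B-.012*m+[0,0,.128]
np.set_printoptions(suppress=True,linewidth=150)
for phi in range(72,-1,-8): print(phi,row(*tcp(H1,psi,phi*d)))
```

```text
72 [-0.     2.     0.    -0.135 -0.004 -0.026]
64 [-0.     5.     0.    -0.272 -0.004 -0.054]
56 [-0.     7.    -1.    -0.408 -0.004 -0.083]
48 [ 0.     9.    -2.    -0.545 -0.004 -0.111]
40 [ 0.    11.    -3.    -0.682 -0.004 -0.14 ]
32 [ 1.    12.    -5.    -0.818 -0.004 -0.168]
24 [ 1.    14.    -6.    -0.955 -0.003 -0.197]
16 [ 2.    15.    -8.    -1.092 -0.003 -0.225]
8 [  2.     16.    -10.     -1.228  -0.003  -0.254]
0 [  2.     16.    -13.     -1.365  -0.003  -0.282]
```

```bash
python3 -m pendant '[0,2,0,-0.135,0,-0.026,-1,0,5,0,-0.272,0,-0.054,-1,0,7,-1,-0.408,0,-0.083,-1,0,9,-2,-0.545,0,-0.111,-1,0,11,-3,-0.682,0,-0.14,-1,1,12,-5,-0.818,0,-0.168,-1,1,14,-6,-0.955,0,-0.197,-1,2,15,-8,-1.092,0,-0.225,-1,2,16,-10,-1.228,0,-0.254,-1,2,16,-13,-1.365,0,-0.282,-1,2,16,-13,-1.365,0,-0.282,-1]'
python3 log.py
python3 - <<'E'
from plan import *
d=np.pi/180;B=np.array([.567,-.033,0]);psi=20*d;m=np.array([np.sin(psi),-np.cos(psi),0]);H1=B-.012*m+[0,0,.128]
H0=np.array([.539,-.311,.126]);np.set_printoptions(suppress=True,linewidth=150)
for f in np.linspace(.1,1,10):
    print(f.round(1),row(*tcp(H1*(1-f)+H0*f,psi+(y0-psi)*f,0)))
E
```

```text
t: 14.85
position: [0.4147, -0.0744, 0.112]
tool_rot: [-3.138, -0.204, 0.347]
force: [0.1, -0.6, -1.3]
finger_gap: 0.153
finger_force: 98.1
q [-0.375  0.25   2.186  0.257  0.57   0.64 ] p [ 0.4147 -0.0744  0.112 ] rpy [-3.138 -0.204  0.347] F [ 0.1 -0.6 -1.3] gap 0.153 ff 98.1 t 14.85
0.1 [-10.     13.     -2.     -0.021  -0.001   0.091]
0.2 [-20.     25.     -4.     -0.04   -0.001   0.182]
0.3 [-29.     38.     -5.     -0.059  -0.001   0.273]
0.4 [-36.     50.     -7.     -0.077  -0.001   0.364]
0.5 [-43.     63.     -8.     -0.096  -0.      0.454]
0.6 [-48.     77.     -9.     -0.115  -0.      0.545]
0.7 [-51.     91.     -9.     -0.134   0.      0.636]
0.8 [-54.    107.    -10.     -0.152   0.001   0.727]
0.9 [-56.    123.    -10.     -0.171   0.001   0.818]
1.0 [-57.    140.    -10.     -0.19    0.001   0.908]
```

```bash
python3 -m pendant '[-10,13,-2,-0.021,0,0.091,-1,-20,25,-4,-0.04,0,0.182,-1,-29,38,-5,-0.059,0,0.273,-1,-36,50,-7,-0.077,0,0.364,-1,-43,63,-8,-0.096,0,0.454,-1,-48,77,-9,-0.115,0,0.545,-1,-51,91,-9,-0.134,0,0.636,-1,-54,107,-10,-0.152,0,0.727,-1,-56,123,-10,-0.171,0,0.818,-1,-57,140,-10,-0.19,0,0.908,-1,-57,140,-10,-0.19,0,0.908,-1]'
python3 log.py
python3 - <<'E'
from h import *
from cell import imaging
s=imaging.snapshot("scene");pickle.dump(s,open("scene2.pkl","wb"));cv2.imwrite("pics/r1.png",cv2.resize(s["frame"][195:345,225:425,::-1],(800,600)))
h=cv2.cvtColor(s["frame"],cv2.COLOR_RGB2HSV);c=cloud(s)
m=((h[...,0]<18)&(h[...,1]>110)&(h[...,2]>40)).astype(np.uint8);m[:240]=0;m[300:]=0;m[:,:285]=0;m[:,340:]=0
for i,st in enumerate(cv2.connectedComponentsWithStats(m)[2][1:]): print(st)
k=m>0;print(c[k].min(0),c[k].max(0),np.median(c[k],0))
E
python3 rim.py
```

```text
t: 16.23
position: [0.4084, -0.2277, 0.1092]
tool_rot: [-3.14, -0.2, -0.583]
force: [0.4, 0.4, -1.7]
finger_gap: 0.153
finger_force: 98.1
q [-0.613  0.314  2.097  0.015  0.53   1.529] p [ 0.4084 -0.2277  0.1092] rpy [-3.14  -0.2   -0.583] F [ 0.4  0.4 -1.7] gap 0.153 ff 98.1 t 16.23
[308 260  16   9 100]
[ 0.54932879 -0.05831434  0.01205483] [ 0.59549537 -0.00947642  0.04140382] [ 0.5742678  -0.03707988  0.0300635 ]
panpts 653 [ 0.45364264 -0.36519825  0.08502644] [ 0.5944421  -0.25748983  0.12483713]
circ [ 0.53543623 -0.30886874] 0.05259986256298763 rim plane slope,z [-0.102  0.067  0.1  ]
```

View pics/r1.png

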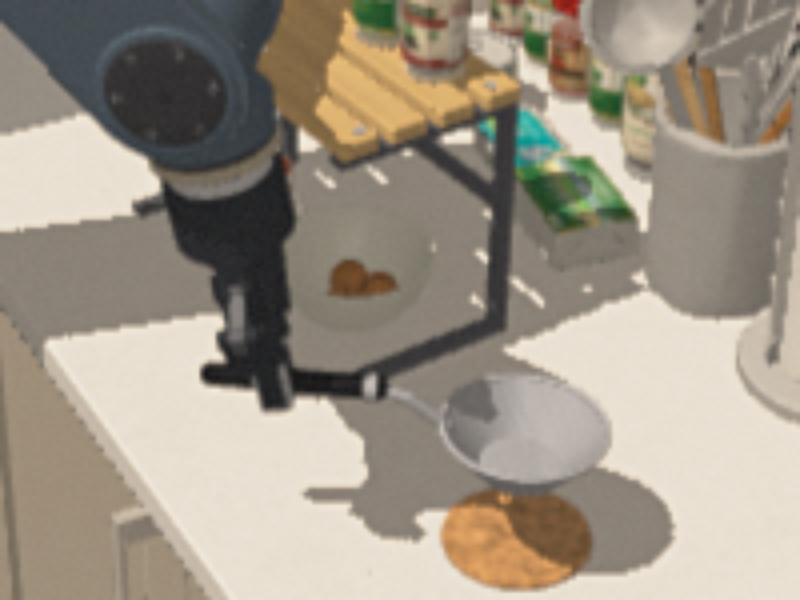

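The crop shows the pan empty at (525,430) above the mat (517,538). Walnuts lie in the white bowl at (360,280): two are visible and the third is hidden by the rim. Next I lower onto the mat.

```bash
python3 - <<'E'
from h import *
S=load("scene2");h=cv2.cvtColor(S["frame"],cv2.COLOR_RGB2HSV);k=((h[...,1]>80)&(h[...,0]<22)).astype(np.uint8);k[:312]=0;k[345:]=0;k[:,:330]=0;k[:,380:]=0
c=max(cv2.findContours(k,0,2)[0],key=cv2.contourArea)[:,0];c=c[c[:,1]>325];print("mat scene",circ(onplane(S,c,.006)))
E
python3 -m pendant '[-2,0,10,0,0,0,-1,-4,0,20,0,0,0,-1,-6,0,30,0,0,0,-1,-8,0,40,0,0,0,-1,-10,0,50,0,0,0,-1,-11,0,55,0,0,0,-1,-12,0,58,0,0,0,-1,-12,0,60,0,0,0,-1,-12,0,60,0,0,0,-1,-12,0,60,0,0,0,-1]'
python3 log.py
```

```text
mat scene (array([ 0.54016283, -0.31230254]), np.float64(0.0480446949991094))
t: 17.58
position: [0.4089, -0.2273, 0.0485]
tool_rot: [-3.141, -0.203, -0.582]
force: [-0.9, 0.6, -1.2]
finger_gap: 0.152
finger_force: 98.0
q [-0.61   0.445  2.126  0.017  0.367  1.527] p [ 0.4089 -0.2273  0.0485] rpy [-3.141 -0.203 -0.582] F [-0.9  0.6 -1.2] gap 0.152 ff 98.0 t 17.57
```

```bash
python3 -m pendant '[0,0,1,0,0,0,-1,0,0,2,0,0,0,-1,0,0,2,0,0,0,-1]'; python3 -m pendant '[0,0,1,0,0,0,-1,0,0,2,0,0,0,-1,0,0,2,0,0,0,-1]'
```

```text
t: 17.95
position: [0.4091, -0.2274, 0.0463]
tool_rot: [-3.141, -0.203, -0.582]
force: [-0.9, -0.2, -0.6]
finger_gap: 0.148
finger_force: 97.9
t: 18.32
position: [0.4094, -0.2276, 0.0443]
tool_rot: [-3.141, -0.203, -0.582]
force: [-2.1, 0.2, 1.4]
finger_gap: 0.153
finger_force: 98.1
```

```bash
python3 -m pendant '[0,0,0,0,0,0,-0.6,0,0,0,0,0,0,-0.4,0,0,0,0,0,0,0,0,0,0,0,0,0,0.5,0,0,0,0,0,0,1,0,0,0,0,0,0,1,0,0,0,0,0,0,1,0,0,0,0,0,0,1]'
python3 -m pendant '[0,0,-10,0,0,0,1,0,0,-30,0,0,0,1,0,0,-60,0,0,0,1,0,0,-100,0,0,0,1,0,0,-140,0,0,0,1,0,0,-140,0,0,0,1]'
python3 log.py
python3 - <<'E'
from h import *
from cell import imaging
s=imaging.snapshot("scene");t=imaging.snapshot("top");pickle.dump(s,open("scene3.pkl","wb"))
for n,f,b in(("scene",s,(325,380,300,345)),("top",t,(370,418,232,282))):
    c=cloud(f);h=cv2.cvtColor(f["frame"],cv2.COLOR_RGB2HSV);m=np.zeros((480,640),bool);m[b[2]:b[3],b[0]:b[1]]=1
    m&=(c[...,2]>.034)&(c[...,2]<.048)&(h[...,1]<60)&(h[...,2]>70);print(n,circ(c[m]))
w=imaging.snapshot("wrist")["frame"]
cv2.imwrite("pics/f1.png",np.hstack([cv2.resize(s["frame"][220:340,265:385,::-1],(500,500),interpolation=cv2.INTER_CUBIC),cv2.resize(w[:,:,::-1],(300,500))]))
E
```

```text
t: 19.32
position: [0.4094, -0.2276, 0.0443]
tool_rot: [-3.141, -0.203, -0.582]
force: [-1.1, -0.5, -0.1]
finger_gap: 1.001
finger_force: 0.0
t: 20.08
position: [0.3865, -0.2126, 0.1844]
tool_rot: [-3.141, -0.208, -0.582]
force: [-0.5, -0.0, -0.3]
finger_gap: 1.0
finger_force: 0.0
q [-0.612  0.126  2.099  0.01   0.709  1.533] p [ 0.3865 -0.2126  0.1844] rpy [-3.141 -0.208 -0.582] F [-0.5 -0.  -0.3] gap 1.0 ff 0.0 t 20.07
scene (array([ 0.54011499, -0.31623173]), np.float64(0.05174824059627681))
top (array([ 0.54085276, -0.31205048]), np.float64(0.05058245011606607))
```

View pics/f1.png

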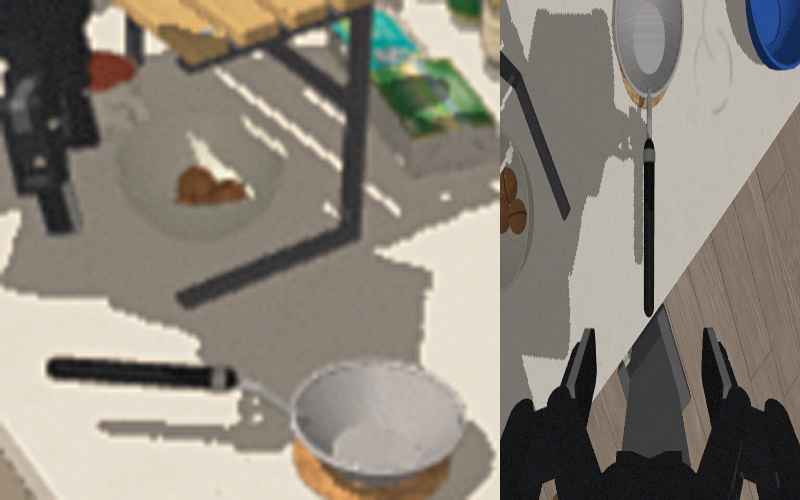

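The left half shows the pan upright on the mat, with its rim centre within about 5 mm of the mat centre, and walnuts in the bowl. The right half (wrist view) shows walnuts in the bowl at the left edge (512,200), cut off, so I'll shift left a little to count all three.

```bash
python3 -m pendant '[0,-20,-10,0,0,0,1,0,-40,-20,0,0,0,1,0,-60,-30,0,0,0,1,0,-60,-30,0,0,0,1]'
python3 - <<'E'
from h import *
from cell import imaging
w=imaging.snapshot("wrist")["frame"]
cv2.imwrite("pics/f2.png",cv2.resize(w[:,:,::-1],(600,450)))
E
```

```text
t: 20.72
position: [0.414, -0.1581, 0.2103]
tool_rot: [-3.141, -0.202, -0.58]
force: [-0.3, 0.7, -0.1]
finger_gap: 1.001
finger_force: 0.0
```

View pics/f2.png

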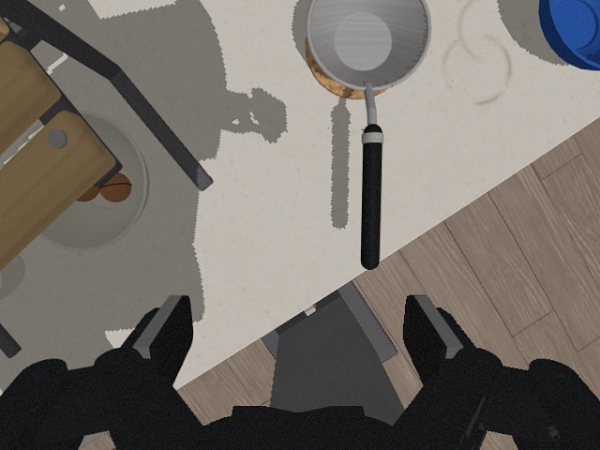

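The wrist view shows one walnut clear of the board (118,187), one half hidden (85,193), and the pan empty on the mat (370,35). The board hides the rest, so I'll go lower, turn the camera toward the bowl, and count numerically.

```bash
python3 -m pendant '[0,5,20,0,0,-0.1,1,0,10,40,0,0,-0.2,1,0,15,60,0,0,-0.35,1,0,15,75,0,0,-0.4,1,0,15,75,0,0,-0.4,1]'
python3 log.py
python3 - <<'E'
from h import *
from cell import imaging
w=imaging.snapshot("wrist");pickle.dump(w,open("wrist2.pkl","wb"));c=cloud(w);h=cv2.cvtColor(w["frame"],cv2.COLOR_RGB2HSV)
m=(h[...,0]<20)&(h[...,1]>110)&(c[...,2]>.005)&(c[...,2]<.06)&(np.hypot(c[...,0]-.567,c[...,1]+.033)<.06)
p=c[m];print(len(p),p.min(0).round(3),p.max(0).round(3)); v,u=np.where(m);print("px",u.min(),u.max(),v.min(),v.max())
# RANSAC spheres r=14.5mm
rng=np.random.default_rng(0);rest=p
for k in range(4):
    best=None
    if len(rest)<40: break
    for _ in range(1500):
        i=rng.integers(len(rest));near=rest[np.linalg.norm(rest-rest[i],axis=1)<.014]
        if len(near)<10: continue
        q=near[rng.integers(len(near),size=4)]
        A=np.c_[2*q,np.ones(4)]
        try:x=np.linalg.solve(A,(q**2).sum(1))
        except Exception: continue
        rr=np.sqrt(max(x[3]+x[:3]@x[:3],0))
        if abs(rr-.0145)>.002: continue
        n=(abs(np.linalg.norm(rest-x[:3],axis=1)-.0145)<.002).sum()
        if best is None or n>best[0]: best=(n,x[:3])
    if best is None: break
    print("sphere",best[0],best[1].round(4),"from bowl axis",np.hypot(*(best[1][:2]-[.567,-.033])).round(3)); rest=rest[np.linalg.norm(rest-best[1],axis=1)>.0175]
# bowl position now
s=load("scene3");cl=cloud(s);h=cv2.cvtColor(s["frame"],cv2.COLOR_RGB2HSV);m=np.zeros((480,640),bool);m[245:282,286:335]=1
m&=(cl[...,2]>.049)&(cl[...,2]<.060)&(h[...,1]<70);print("bowl",circ(cl[m]))
E
```

```text
t: 21.4
position: [0.417, -0.1798, 0.1358]
tool_rot: [3.063, -0.183, -0.176]
force: [-0.8, 0.6, 0.6]
finger_gap: 1.003
finger_force: 0.0
q [-0.5    0.242  2.107 -0.029  0.594  1.277] p [ 0.417  -0.1798  0.1358] rpy [ 3.063 -0.183 -0.176] F [-0.8  0.6  0.6] gap 1.003 ff 0.0 t 21.4
4731 [ 0.542 -0.059  0.006] [ 0.605 -0.005  0.038]
px 0 84 42 131
sphere 1848 [ 0.584  -0.0434  0.0219] from bowl axis 0.02
sphere 1636 [ 0.5561 -0.0429  0.0191] from bowl axis 0.015
sphere 1117 [ 0.5747 -0.0178  0.0191] from bowl axis 0.017
bowl (array([ 0.56774047, -0.03330084]), np.float64(0.05927261052231131))
```

The depth data fits exactly three spheres of walnut size, each within 20 mm of the bowl axis at z ≈ 20 mm. The bowl has not moved, and the pan is on the mat. I'll hand in.

```bash
python3 -c "
from cell import order
print(order.hand_in())"
```

```text
the job is handed in; nothing more can be done
None
```

I handed the job in at about 21 s of robot time: all three walnuts are in the white bowl, the bowl hasn't moved, and the empty pan stands on the cork mat, released, about 5 mm off centre; hand-in returned no verdict.

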